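# Hold a spring clip open over the notice card

## Task

Lift the red spring clip out of its dark grey cradle by its two handles, squeeze it wide open against its spring, and bring it down over the middle of the upright notice card's top edge, so that the edge stands about halfway up inside the gaping jaws, in line with the card, with one jaw on each side and neither touching it. Finish while holding it there, squeezed open, so that a colleague can slip the new cleaning sheet in beside the card. Do not shift the card stand, and leave the cup, the black knob and the filter basket where they are.

Things in the scene. Friction and masses are not known exactly. Their poses are not given: they have to be found in the camera images.
- clip: red plastic spring clip, handles up, jaws down in the cradle; 41 (x) x 54 (y) x 97 mm, 65 g. Origin: middle of the axle, a 6 mm steel pin reaching 27 mm to each side along y; z up while shut, x the way the handles are squeezed together. Jaws 26 mm wide, to 55 mm below the axle. This body is the +x half with the axle and turns about y by 0.25 rad as the clip is squeezed evenly
- handle_a (a point): middle of the outer face of the clip's +x handle, 16 mm out and 24 mm up from the axle when shut. Handle plate 24 mm wide (y), 4 mm thick, up to 42 mm above the axle. Shut, the handles lean outward 0.25 rad each, 41 mm over their tops; fully squeezed they stand parallel, 20 mm over the outer faces, 44 mm above the axle, against a stop
- handle_b (a point): the same point on the other handle (the clip's -x side)
- clip_arm (a joint): opening angle between the halves of the clip, rad: 0 shut, 0.5 fully open (jaw tips about 29 mm apart). The spring closes it: about 3 N on each handle top starts it, about 10 N holds it fully open when taken midway up the handles
- jaw_tip_a (a point): lower end of the jaw of clip (the clip's +x side), inner side, 55 mm below the axle when shut; 54 mm below it when held upright and fully open
- jaw_tip_b (a point): the same point on the other jaw (the clip's -x side)
- cradle: dark grey plastic cradle fixed to the table, base 100 (x) x 110 (y) x 10 mm, origin under its middle, z up. Cheeks at y = -21 and +21 mm, 85 mm high, carry the axle ends in 10 mm wide notches open at the top: the axle lies 80 mm above the table along y. The jaws hang in the cavity between, with room to open fully. Side walls 48 mm high at x = -40 and +40 mm
- card_stand: white plastic notice card with a blue bar, 3 mm thick (x) x 110 mm wide (y), upright in a dark steel foot 57 (x) x 130 (y) x 22 mm; loose, 0.9 kg. Origin in the middle of its underside, z up, y along the card, x square to its faces. The card's top edge is 125 mm above the table
- card_edge (a point): middle of the card's top edge, 125 mm above the origin of card_stand
- cup: small light blue cup, 61 x 89 x 52 mm, origin under its middle; a bystander
- spare_knob: black knob, 38 x 38 x 33 mm, origin under its middle; a bystander
- basket: steel filter basket, 69 mm across, 26 mm high, origin under its middle; a bystander
Things that resemble listed ones, but are neither listed nor needed, are in the scene too. There is more than one size of the clip; the job needs the smaller.

How it is judged:
By the outcome, as a careful person would: the job done as asked, in the order asked, and still so for the second after the job is handed in, while the arm keeps its last pose, push and grip.
It also fails if it takes over 35 s, if anything falls off the work surface, if the arm or the gripper's body presses on something with over 40 N, if the wrist force passes 120 N, or if a joint passes its speed limit or range.

## Robot

A 6-joint arm with a two-finger parallel gripper is mounted at the origin on a cart in front of the work surface, level with it; the furniture and walls round the work are solid. World frame = base frame: x ahead of the robot, y to its left, z up, the work surface at z = 0. Lengths are in m, angles in rad, forces in N, time in s.
With the tool pointing down it reaches from about 0.35 to 0.775 m from the base axis. Payload 5.5 kg.
Tool frame: the origin (TCP) lies midway between the tips of the shut fingers; the grasp point (between the pads) lies 19 mm behind it; z points along the fingers, y is the line along which they close (so a half turn about z gives the same grasp; the last joint's range is limited). The gripper opens to 85 mm and grips with 20 to 120 N. Pads are 22 mm wide; open, the fingers measure 114 mm over their backs; the gripper's body (76 mm by 85 mm) begins 54 mm behind the grasp point. The pads swing forward as they close: fully open they stand 13 mm farther back than shut.
Start: joints at [-1.424, 0.313, 0.046, 1.304, 0, 1.431], TCP at [0.163, -0.552, 0.231] pointing down, gripper open.
Joint ranges: [-2.76, 2.76], [-0.86, 1.69], [-1.03, 1.26], [-2.2, 2.34], [-1.47, 1.5], [-3.14, 3.14]. Speed limits (rad/s): [2.57, 2.57, 3.14, 3.14, 3.14, 3.14].

## Interface

Orientations are given as a unit quaternion [w, x, y, z].
In Python, from workcell import env gives the robot as it stands.
- The arm moves only by the tool move_arm, never from a script. Its argument "targets" is a list of rows, each a list of 3 entries, a list of its own where there are three numbers: the shift along the tool's x, y, z in mm, then the turn, a rotation vector about the tool's x, y, z in units of 10 degrees (1.0 is 10 degrees), then the closure, from -1 (fully open) to 1 (shut). In form: [[[dx, dy, dz], [ax, ay, az], gripper], ...]. A call has 1 to 5 rows; each row is the pose to reach, as a shift and turn from the pose commanded when the call began, along the tool's axes at that moment; what a row does not reach only later rows make up. A row lasts 1/8 s, in which the tool goes at most 62.5 mm and 10.7 degrees, less where a joint would pass 70% of its speed; a pose out of reach is approached as far as the arm can. A call with a gripper value outside its range is refused whole. The fingers move at their own pace and stop on an object; "squeeze" is the grip in N (left out, the last holds). Time passes only in rows, so rows that repeat a pose let the fingers close. It gives the time, the measured TCP pose, the force, the opening and the grip force at its end, in the units of the state.
- env.get_state(): the state, without advancing time (a new reading comes with each control period).
- env.read_camera(name): name is "side" or "top" or "wrist"; returns a dict with "pixels" (400x640x3 uint8, red, green, blue), "fovy" (degrees; the focal length in pixels is half the picture's height over the tangent of half this angle, whatever the lens; pixels are square), "cx", "cy" (the principal point, pixels), "extrinsics" (4x4, takes a point from world to camera coordinates); the wrist camera has in their place "mount" (4x4, takes a point from camera to tool coordinates, whose origin is the TCP and whose axes are the flange's). Camera axes: x right, y up, looking along -z (the intrinsics and any distortion apply to the point x, -y, -z); pixel columns grow to the right and rows downward; lengths in m; the calibration is good to about 2 mm. The wrist camera is an equidistant fisheye: a pixel r from the principal point sees the ray r / f radians off the axis. A picture is of the moment at which its call begins: read the wrist's pose just before it. There is no depth.
- env.hand_in(): hands the job in; it is judged then, once.
Trained networks look in a picture, given as the dict that the camera call returned (one of the last four; its "shot" number tells which), for a name from the list of things; names that differ only in an ending like _2 or _b are one class to them, and where a whole thing is asked for, a point or a joint stands for the part that bears it (a point fixed in the world has none). Each returns a list of dicts, best first, with "confidence" (0 to 1); they miss things now and then, are a little off and sometimes report something else, mostly with a low value. They report only what shows in the picture. A call takes as long as a camera call. They do not tell look-alikes from the thing itself.
- env.spot_in(thing, picture): "centre" ([x, y, z] in m, in world coordinates, good to about 4 mm: the middle of the surface that is visible of it).
- env.regions_of(thing, picture): "mask" (400x640 bool, what is visible of it).
- env.landmark_of(thing, picture): "centre" ([x, y, z] in m, in world coordinates, good to about 4 mm: a listed point, or the origin of a listed thing).
The state is a dict: "clock": time; "joint_pos": joint angles; "qvel": joint speeds; "tau": joint torques, N m; "tcp_pos": TCP position; "orientation": TCP orientation; "wrist_force": force on the tool from outside, world axes, zero at the start; "ft_torque": the same for the moment, N m; "finger_gap": finger opening in m; "grip_force": force on a finger pad.
Only numpy, scipy, OpenCV 4.12 (cv2) and the standard library are available. Lean on these libraries where they do the work, as an engineer would, in place of code of your own. Each camera call takes 0.05 s, during which the arm holds its last target. There are 200 camera calls.

## Working session

There is one attempt and no reset: what is moved stays moved. The work goes in short steps, Python scripts to look and compute and a tool call to move; the robot and the scene stay as the last step left them, time stands still between calls to the robot, and variables do not carry over. Pictures are saved under pics/ and viewed, at most 10 in all, crops included, and the job is handed in when it is done.

Besides the shell and the picture viewer there is one more tool, called after "Request:" in YAML: its name, and indented under it one key for each argument. move_arm: Moves the arm, as the interface text tells. Its arguments: {"type":"object","properties":{"targets":{"type":"array","items":{"type":"array"}},"squeeze":{"type":"number"}},"required":["targets"]}

```bash
mkdir -p pics
cat > h.py <<'E'
import numpy as np, cv2
from workcell import env
from scipy.spatial.transform import Rotation as R
def look(cam,things,name=None,pts=()):
    p=env.read_camera(cam)
    im=p["pixels"][:,:,::-1].copy()
    for t in things:
        for d in env.landmark_of(t,p)[:3]: print(cam,t,'LM',np.round(d["centre"],4),round(d["confidence"],2))
    if name: cv2.imwrite('pics/'+name,im)
    return p
def st():
    s=env.get_state(); q=s["orientation"]; r=R.from_quat([q[1],q[2],q[3],q[0]])
    return s,np.array(s["tcp_pos"]),r
def proj(p,X):
    c=p["extrinsics"]@np.append(X,1); f=200/np.tan(np.radians(p["fovy"])/2)
    return p["cx"]+f*c[0]/-c[2], p["cy"]-f*c[1]/-c[2]
E
python3 - <<'E'
from h import *
T=["clip","handle_a","handle_b","jaw_tip_a","cradle","card_stand","card_edge","cup","spare_knob","basket"]
a=look("top",T,"top.png"); b=look("side",T,"side.png")
for p in (a,b): print({k:p[k] for k in p if k!="pixels"})
s,t,r=st(); print(s["clock"],t,r.as_matrix().round(3))
E
```

```text
top clip LM [0.6547 0.3024 0.0755] 0.76
top clip LM [0.5224 0.2282 0.0765] 0.7
top handle_a LM [0.6356 0.3202 0.1074] 0.64
top handle_a LM [0.6759 0.2909 0.1039] 0.63
top handle_a LM [0.5086 0.2271 0.1049] 0.58
top handle_b LM [0.6356 0.3202 0.1074] 0.64
top handle_b LM [0.6759 0.2909 0.1039] 0.63
top handle_b LM [0.5086 0.2271 0.1049] 0.58
top jaw_tip_a LM [ 0.6554  0.3038 -0.0007] 0.97
top jaw_tip_a LM [0.5205 0.23   0.0247] 0.6
top jaw_tip_a LM [0.5223 0.228  0.0256] 0.57
top cradle LM [ 0.5236  0.2299 -0.003 ] 0.97
top cradle LM [0.5383 0.2325 0.1054] 0.4
top card_stand LM [ 0.5462 -0.2473  0.0042] 0.61
top card_stand LM [0.5379 0.2326 0.1027] 0.39
top card_edge LM [ 0.5399 -0.2459  0.1257] 0.76
top cup LM [ 0.6399 -0.0169  0.0022] 0.71
top spare_knob LM [0.5249 0.0103 0.0027] 0.79
top basket LM [0.4039 0.026  0.0036] 0.65
side clip LM [0.6573 0.3031 0.0756] 0.96
side clip LM [0.5247 0.2269 0.0812] 0.59
side handle_a LM [0.633  0.3121 0.1075] 0.85
side handle_a LM [0.6781 0.2889 0.1054] 0.71
side handle_a LM [0.5381 0.2326 0.1041] 0.63
side handle_b LM [0.633  0.3121 0.1075] 0.85
[... 637 characters left out ...]
, -0.99966438, -0.0244103 ,  0.04486609],
       [ 0.98586822, -0.012635  ,  0.16704555, -0.54962104],
       [-0.16729791, -0.0226161 ,  0.98564696, -0.90506236],
       [ 0.        ,  0.        ,  0.        ,  1.        ]]), 'shot': 1}
{'fovy': 45.61665230645402, 'cx': 320.357047198215, 'cy': 199.8708888511917, 'extrinsics': array([[-0.94508038, -0.32614172, -0.02132276,  0.49814604],
       [ 0.17850308, -0.56970778,  0.80222796, -0.16889633],
       [-0.27378775,  0.75436372,  0.59663695, -1.0038553 ],
       [ 0.        ,  0.        ,  0.        ,  1.        ]]), 'shot': 2}
1.1 [ 0.16263118 -0.55155308  0.23129881] [[ 0.959  0.283 -0.   ]
 [ 0.283 -0.959 -0.   ]
 [-0.     0.    -1.   ]]
```

View pics/top.png

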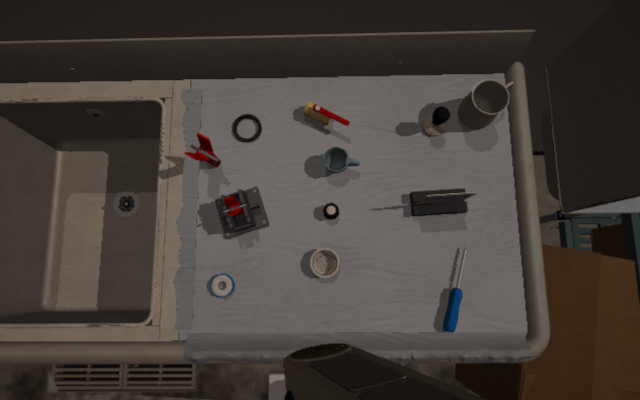

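View pics/side.png

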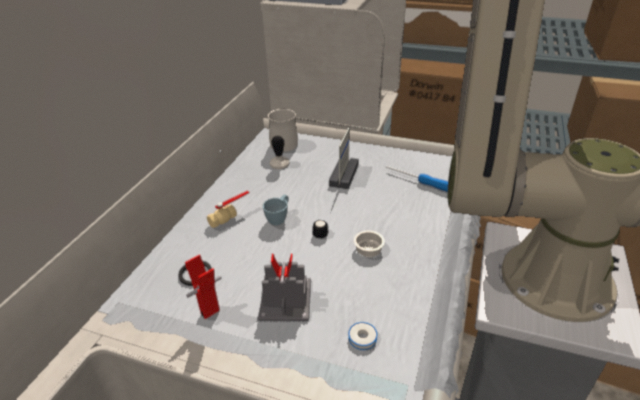

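The top view shows the cradle with the small clip at about (240,210), the large look-alike clip at (205,150), and the card at (440,200). The side view agrees: the small clip is at (283,268) in the cradle. I'm moving above the clip.

Request:
move_arm:
  targets:
    - [[566,-647,0],[0,0,-8.4],-1]
    - [[566,-647,0],[0,0,-8.4],-1]
    - [[566,-647,0],[0,0,-8.4],-1]
    - [[566,-647,0],[0,0,-8.4],-1]
    - [[566,-647,0],[0,0,-8.4],-1]
  squeeze: 40

```text
clock: 1.72
tcp_pos: [0.294, -0.2661, 0.2315]
orientation: [0.001, 0.817, 0.577, 0.0]
wrist_force: [0.7, -0.1, 0.7]
finger_gap: 0.0854
grip_force: 0.0
```

Request:
move_arm:
  targets:
    - [[543,49,0],[0,0,-3.0],-1]
    - [[543,49,0],[0,0,-3.0],-1]
    - [[543,49,0],[0,0,-3.0],-1]
    - [[543,49,0],[0,0,-3.0],-1]
    - [[543,49,0],[0,0,-3.0],-1]

```text
clock: 2.35
tcp_pos: [0.4264, 0.0174, 0.2317]
orientation: [0.001, 0.642, 0.767, 0.0]
wrist_force: [0.9, -1.2, -0.3]
finger_gap: 0.0851
grip_force: 0.0
```

Request:
move_arm:
  targets:
    - [[191,132,0],[0,0,0],-1]
    - [[191,132,0],[0,0,0],-1]
    - [[191,132,0],[0,0,0],-1]
    - [[191,132,0],[0,0,0],-1]
    - [[191,132,0],[0,0,0],-1]

```text
clock: 2.98
tcp_pos: [0.5226, 0.2294, 0.2304]
orientation: [-0.0, 0.64, 0.768, 0.0]
wrist_force: [-1.1, -0.6, -0.2]
finger_gap: 0.0856
grip_force: 0.0
```

Run:
```python
from h import *
s,t,r=st(); print(s["clock"],t,r.as_matrix().round(3))
p=look("wrist",["clip","handle_a","jaw_tip_a","cradle"],"w1.png")
print({k:p[k] for k in p if k!="pixels"})
np.savez('w1.npz',t=t,M=r.as_matrix(),mount=p["mount"],fovy=p["fovy"],cx=p["cx"],cy=p["cy"])
```

```text
2.975 [0.52257467 0.22943817 0.23043163] [[-0.18   0.984 -0.   ]
 [ 0.984  0.18   0.   ]
 [ 0.    -0.    -1.   ]]
wrist clip LM [0.5254 0.2297 0.0789] 0.66
wrist clip LM [0.6537 0.3033 0.0735] 0.64
wrist handle_a LM [0.677  0.2912 0.1101] 0.94
wrist handle_a LM [0.512  0.2264 0.1043] 0.83
wrist handle_a LM [0.5437 0.2316 0.1003] 0.77
wrist jaw_tip_a LM [0.6567 0.2989 0.0013] 0.95
wrist jaw_tip_a LM [0.6521 0.3083 0.0013] 0.61
wrist cradle LM [0.5216 0.2261 0.0015] 0.97
{'fovy': 65.70646984690485, 'cx': 317.12113612497626, 'cy': 199.03150419437134, 'mount': array([[ 2.48291230e-04,  9.59090197e-01,  2.83100571e-01,
         7.12852827e-02],
       [ 9.99999947e-01, -2.97809285e-04,  1.31878043e-04,
         6.46654854e-04],
       [ 2.10792917e-04,  2.83100523e-01, -9.59090220e-01,
        -1.42052715e-01],
       [ 0.00000000e+00,  0.00000000e+00,  0.00000000e+00,
         1.00000000e+00]]), 'shot': 3}
```

View pics/w1.png

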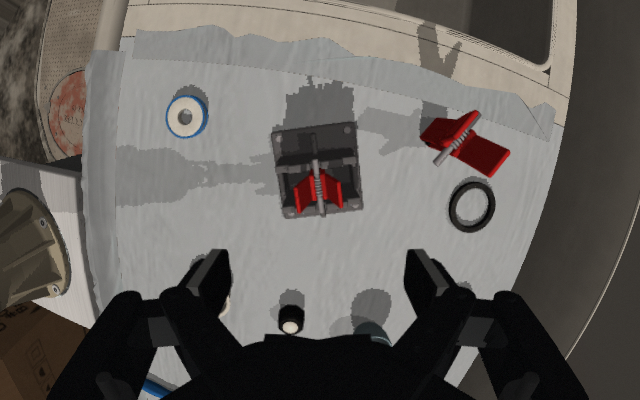

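Run:
```python
import cv2
a=cv2.imread('pics/w1.png')[110:230,255:380]; cv2.imwrite('pics/w1c.png',cv2.resize(cv2.convertScaleAbs(a,alpha=1.8),None,fx=5,fy=5,interpolation=cv2.INTER_CUBIC)[:600])
```

```text
(no output)
```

View pics/w1c.png

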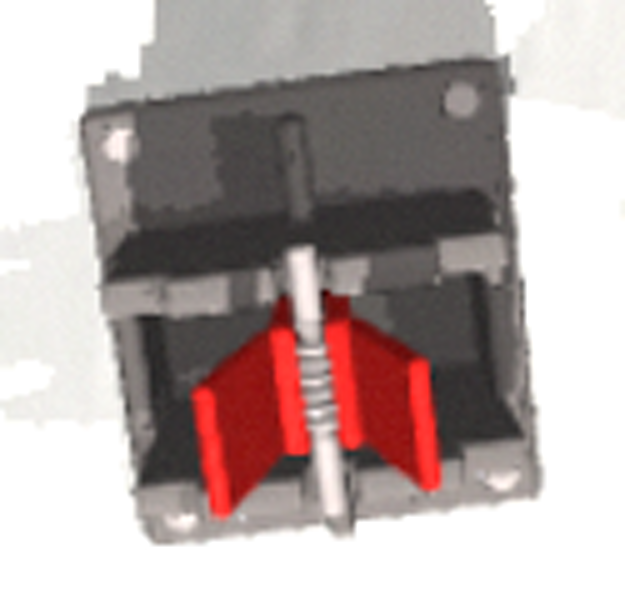

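```bash
cat >> h.py <<'E'
def wray(t,M,mount,fovy,cx,cy,u,v,z):
    f=200/np.tan(np.radians(fovy)/2); dx,dy=u-cx,v-cy; rr=np.hypot(dx,dy); th=rr/f
    d=np.array([np.sin(th)*dx/rr,-np.sin(th)*dy/rr,-np.cos(th)])
    o=t+M@mount[:3,3]; w=M@mount[:3,:3]@d
    return o+w*(z-o[2])/w[2]
E
python3 - <<'E'
from h import *
n=np.load('w1.npz')
g=lambda x,y,z: wray(n['t'],n['M'],n['mount'],n['fovy'],n['cx'],n['cy'],x/5+255,y/5+110,z)[:2]
ang=lambda a,b: np.degrees(np.arctan2(*(b-a)[::-1]))
a,b=g(300,252,.08),g(342,525,.08); print('axle',a,b,(a+b)/2,np.linalg.norm(a-b),ang(a,b)+90)
c=[g(*q,.01) for q in((85,118),(508,62),(537,492),(152,540))]
print('base',np.mean(c,0),[np.linalg.norm(c[i]-c[i-1]).round(3) for i in range(4)],ang(c[0],c[1]),ang(c[3],c[2]),ang(c[0],c[3])+90,ang(c[1],c[2])+90)
l=[g(204,392,.121),g(222,508,.121)];r=[g(418,365,.121),g(432,483,.121)]
print('handles',np.mean(l,0),np.mean(r,0),(np.mean(l,0)+np.mean(r,0))/2,ang(np.mean(l,0),np.mean(r,0)),ang(*l)+90,ang(*r)+90)
E
```

```text
axle [0.51692954 0.25221893] [0.53504286 0.19951373] [0.5259862  0.22586633] 0.055730878885701274 18.96643756378471
base [0.52577675 0.22841419] [np.float64(0.106), np.float64(0.1), np.float64(0.106), np.float64(0.097)] 17.931142314699635 17.880439783476195 17.63941215802005 15.906658581451097
handles [0.50757693 0.22272577] [0.5420719  0.23371538] [0.52482442 0.22822058] 17.67113806951838 17.861174146218303 18.078489897649305
```

The crop shows the clip's axle, from (300,252) to (342,525), and the two handle edges. Back-projecting them gives a centre near (0.525, 0.228) and a yaw of about 17.8°. I'm descending.

Request:
move_arm:
  targets:
    - [[-2,2.5,40],[0,0,-0.74],-1]
    - [[-2,2.5,95],[0,0,-0.74],-1]
    - [[-2,2.5,144],[0,0,-0.74],-0.6]
    - [[-2,2.5,144],[0,0,-0.74],-0.2]
    - [[-2,2.5,144],[0,0,-0.74],0.0]

```text
clock: 3.85
tcp_pos: [0.5258, 0.2248, 0.0893]
orientation: [0.001, 0.591, 0.806, 0.001]
wrist_force: [0.2, 0.1, 0.9]
finger_gap: 0.0428
grip_force: 0.0
```

Run:
```python
from h import *
s,t,r=st(); print(s["clock"],t,s["finger_gap"],r.as_matrix().round(3),s["wrist_force"])
p=look("wrist",["clip","handle_a"],"w2.png")
np.savez('w2.npz',t=t,M=r.as_matrix(),mount=p["mount"],fovy=p["fovy"],cx=p["cx"],cy=p["cy"])
a=cv2.imread('pics/w2.png')[150:400,160:480]; cv2.imwrite('pics/w2c.png',cv2.resize(cv2.convertScaleAbs(a,alpha=1.8),None,fx=2.4,fy=2.4))
```

```text
3.85 [0.52577126 0.2247888  0.08930865] 0.04275755027664886 [[-0.3    0.954  0.002]
 [ 0.954  0.3    0.   ]
 [-0.     0.002 -1.   ]] [0.15920193 0.13773315 0.88402235]
wrist clip LM [0.6498 0.3039 0.073 ] 0.84
wrist clip LM [0.5239 0.2303 0.0817] 0.69
wrist handle_a LM [0.5414 0.2317 0.1013] 0.93
wrist handle_a LM [0.5104 0.2255 0.1078] 0.74
wrist handle_a LM [0.6348 0.3184 0.1117] 0.7
```

View pics/w2c.png

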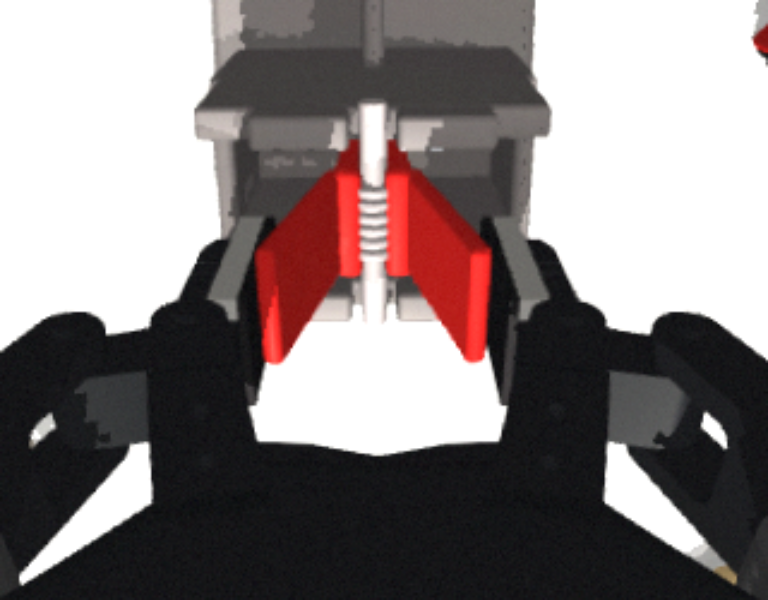

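Run:
```python
from h import *
n=np.load('w2.npz')
g=lambda x,y,z: n['M'].T@(wray(n['t'],n['M'],n['mount'],n['fovy'],n['cx'],n['cy'],x/2.4+160,y/2.4+150,z)-n['t'])*1000
for q in((265,250,.121),(275,358,.121),(480,250,.121),(475,358,.121),(372,103,.083),(373,320,.083),(218,110,.085),(525,110,.085)): print(g(*q).round(1))
print(env.get_state()["tcp_pos"])
```

```text
[ 15.7 -18.1 -31.7]
[ -6.3 -17.8 -31.7]
[ 15.7  17.7 -31.7]
[ -6.3  18.1 -31.6]
[30.6 -0.5  6.3]
[-21.6  -0.4   6.3]
[ 29.7 -32.5   4.2]
[29.7 31.2  4.4]
[0.5266647  0.22549594 0.09002689]
```

The crop shows the pads on either side of the handles, well centred across them: handles at x=265 and 480, pads at about 250 and 500. The clip sits about 4.5 mm ahead along tool x, so I'll shift by that and squeeze.

Request:
move_arm:
  targets:
    - [[4.5,0,2],[0,0,0],0]
    - [[4.5,0,2],[0,0,0],0.2]
    - [[4.5,0,2],[0,0,0],0.5]
    - [[4.5,0,2],[0,0,0],1]
    - [[4.5,0,2],[0,0,0],1]
  squeeze: 40

```text
clock: 4.62
tcp_pos: [0.5252, 0.2303, 0.0876]
orientation: [0.002, 0.591, 0.807, 0.002]
wrist_force: [0.0, -0.4, 7.9]
finger_gap: 0.0189
grip_force: 42.3
```

Request:
move_arm:
  targets:
    - [[0,0,-5],[0,0,0],1]
    - [[0,0,-25],[0,0,0],1]
    - [[0,0,-60],[0,0,0],1]
    - [[0,0,-105],[0,0,0],1]
    - [[0,0,-140],[0,0,0],1]

```text
clock: 5.25
tcp_pos: [0.5232, 0.2296, 0.227]
orientation: [0.0, 0.591, 0.807, 0.0]
wrist_force: [0.3, -0.3, -0.5]
finger_gap: 0.0187
grip_force: 41.2
```

Run:
```python
from h import *
s,t,r=st(); print(s["clock"],t,s["finger_gap"],s["grip_force"],r.as_matrix().round(3),s["wrist_force"])
p=look("wrist",["clip","jaw_tip_a"],"w3.png")
q=look("side",["clip","jaw_tip_a"],"s3.png")
np.savez('w3.npz',t=t,M=r.as_matrix(),mount=p["mount"],fovy=p["fovy"],cx=p["cx"],cy=p["cy"])
a=cv2.resize(cv2.imread('pics/w3.png')[150:400,180:460],None,fx=1.5,fy=1.5)
u,v=map(int,proj(q,t)); b=cv2.resize(cv2.imread('pics/s3.png')[max(0,v-70):v+120,max(0,u-110):u+110],None,fx=2,fy=2)
o=np.zeros((max(a.shape[0],b.shape[0]),a.shape[1]+b.shape[1],3),np.uint8);o[:a.shape[0],:a.shape[1]]=a;o[:b.shape[0],a.shape[1]:]=b
print(o.shape);cv2.imwrite('pics/c3.png',cv2.resize(cv2.convertScaleAbs(o,alpha=1.6),None,fx=.92,fy=.92))
# card yaw from earlier top picture: foot mask
p=env.read_camera("top")
d=env.regions_of("card_stand",p)
for e in d[:2]:
  m=e["mask"]; ys,xs=np.nonzero(m); print(e["confidence"],m.sum(),cv2.minAreaRect(np.c_[xs,ys].astype(np.float32)))
cv2.imwrite('pics/t3c.png',cv2.resize(cv2.convertScaleAbs(p["pixels"][165:240,385:495,::-1],alpha=1.6),None,fx=7,fy=7,interpolation=cv2.INTER_CUBIC))
```

```text
5.25 [0.52315231 0.22963024 0.22699615] 0.018721863316647453 41.15525543689728 [[-0.302  0.953  0.   ]
 [ 0.953  0.302  0.   ]
 [-0.     0.    -1.   ]] [ 0.27751024 -0.27267192 -0.50968328]
wrist clip LM [0.6517 0.3008 0.0734] 0.96
wrist clip LM [0.523  0.2319 0.2169] 0.67
wrist jaw_tip_a LM [0.5389 0.2359 0.1679] 0.82
wrist jaw_tip_a LM [6.514e-01 3.031e-01 5.000e-04] 0.63
wrist jaw_tip_a LM [ 0.6559  0.2985 -0.0011] 0.57
side clip LM [0.5252 0.2282 0.2192] 0.8
side clip LM [0.6565 0.3032 0.0755] 0.69
side jaw_tip_a LM [6.572e-01 3.079e-01 5.000e-04] 0.98
side jaw_tip_a LM [0.5381 0.2384 0.1666] 0.78
side jaw_tip_a LM [ 0.6526  0.3053 -0.0011] 0.58
(380, 860, 3)
0.67 1314 ((440.880615234375, 201.20797729492188), (24.34595489501953, 61.197479248046875), 86.18592071533203)
0.17 112 ((226.62937927246094, 204.1823272705078), (15.185907363891602, 10.277332305908203), 85.60128784179688)
```

View pics/c3.png

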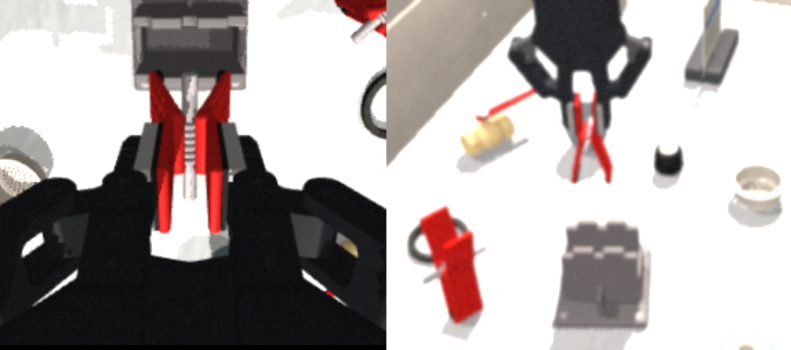

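View pics/t3c.png

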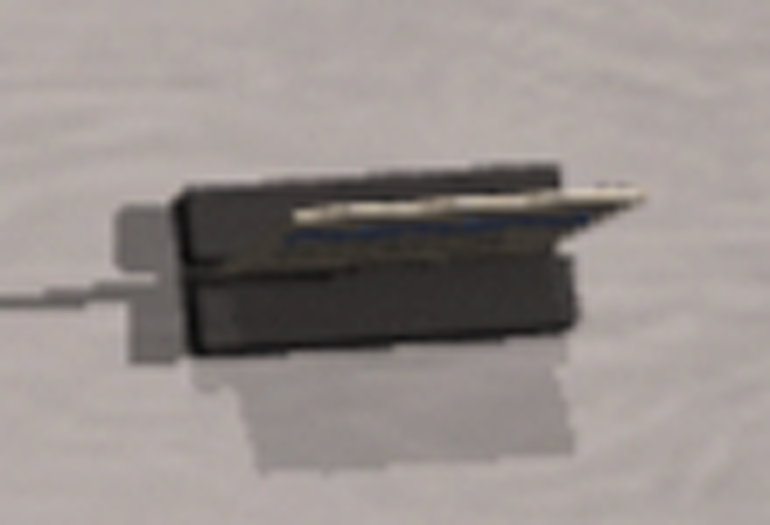

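The clip is out of the cradle, held upright with its jaws open (tips at (575,180) and (608,180) in the side crop). In the top crop the card's top edge runs from (295,215) to (645,197).

Run:
```python
from h import *
p=env.read_camera("top"); E=p["extrinsics"]; f=200/np.tan(np.radians(p["fovy"])/2)
def g(x,y,z):
    u,v=x/7+385,y/7+165; o=-E[:3,:3].T@E[:3,3]; w=E[:3,:3].T@np.array([(u-p["cx"])/f,-(v-p["cy"])/f,-1]); return (o+w*(z-o[2])/w[2])[:2]
a,b=g(295,215,.125),g(645,195,.125); print(a,b,(a+b)/2,np.linalg.norm(a-b),np.degrees(np.arctan2(*(a-b)[::-1]))-90)
for P in (((180,190),(555,168)),((195,355),(575,328))):
  a,b=g(*P[0],.022),g(*P[1],.022); print(a,b,np.linalg.norm(a-b),np.degrees(np.arctan2(*(a-b)[::-1]))-90)
s,t,r=st(); print(s["clock"])
```

```text
[ 0.53844242 -0.19625625] [ 0.54324943 -0.30247021] [ 0.54084592 -0.24936323] 0.1063226863344611 2.591309550436165
[ 0.56531385 -0.18318771] [ 0.57127506 -0.31100742] 0.127958635092779 2.6702037976100854
[ 0.50840082 -0.18559213] [ 0.5160979  -0.31394859] 0.12858703700500343 3.4317150411310564
5.7
```

Request:
move_arm:
  targets:
    - [[-46,-13,0],[0,0,0.3],1]
    - [[-102,-28,0],[0,0,0.6],1]
    - [[-158,-44,0],[0,0,0.9],1]
    - [[-214,-59,0],[0,0,1.2],1]
    - [[-270,-75,0],[0,0,1.49],1]

```text
clock: 6.32
tcp_pos: [0.5327, -0.0523, 0.2245]
orientation: [-0.0, 0.691, 0.723, -0.0]
wrist_force: [0.7, -0.6, -0.1]
finger_gap: 0.0191
grip_force: 41.1
```

Request:
move_arm:
  targets:
    - [[-55,0,0],[0,0,0],1]
    - [[-110,-1,0],[0,0,0],1]
    - [[-160,-1,0],[0,0,0],1]
    - [[-199,-1,0],[0,0,0],1]
    - [[-199,-1,0],[0,0,0],1]

```text
clock: 6.95
tcp_pos: [0.5409, -0.2522, 0.2238]
orientation: [-0.001, 0.692, 0.722, -0.0]
wrist_force: [-0.3, -0.2, -0.1]
finger_gap: 0.0191
grip_force: 41.1
```

Run:
```python
from h import *
s,t,r=st(); print(s["clock"],t,s["finger_gap"],s["grip_force"],r.as_matrix().round(3))
p=look("wrist",["clip","jaw_tip_a","card_edge"],"w4.png")
q=look("side",["clip","jaw_tip_a","card_edge"],"s4.png")
np.savez('w4.npz',t=t,M=r.as_matrix(),mount=p["mount"],fovy=p["fovy"],cx=p["cx"],cy=p["cy"])
a=cv2.resize(cv2.imread('pics/w4.png')[130:380,180:460],None,fx=1.6,fy=1.6)
u,v=map(int,proj(q,t-[0,0,.07])); print(u,v); v0,u0=max(0,v-65),max(0,u-50); print('side crop',u0,v0)
b=cv2.resize(cv2.imread('pics/s4.png')[v0:v0+130,u0:u0+110],None,fx=3,fy=3)
o=np.zeros((400,a.shape[1]+b.shape[1],3),np.uint8);o[:a.shape[0],:a.shape[1]]=a;o[:b.shape[0],a.shape[1]:]=b
print(o.shape,a.shape);cv2.imwrite('pics/c4.png',cv2.convertScaleAbs(o,alpha=1.6))
```

```text
6.95 [ 0.54087794 -0.2521627   0.22375011] 0.019147388429575272 41.14708364009857 [[-0.042  0.999 -0.002]
 [ 0.999  0.042  0.   ]
 [ 0.001 -0.001 -1.   ]]
wrist clip LM [ 0.5429 -0.2526  0.2178] 0.82
wrist jaw_tip_a LM [ 0.5546 -0.2526  0.1644] 0.86
wrist jaw_tip_a LM [ 0.5238 -0.2492  0.1621] 0.6
wrist card_edge LM [ 0.5423 -0.2478  0.1229] 0.9
side clip LM [0.6563 0.3049 0.0745] 0.81
side clip LM [ 0.5405 -0.2536  0.2143] 0.63
side jaw_tip_a LM [ 0.6559  0.3045 -0.0016] 0.89
side jaw_tip_a LM [6.541e-01 3.079e-01 1.000e-04] 0.86
side jaw_tip_a LM [ 0.5563 -0.2474  0.164 ] 0.83
side card_edge LM [ 0.5445 -0.2493  0.1262] 0.65
345 125
side crop 295 60
(400, 778, 3) (400, 448, 3)
```

View pics/c4.png

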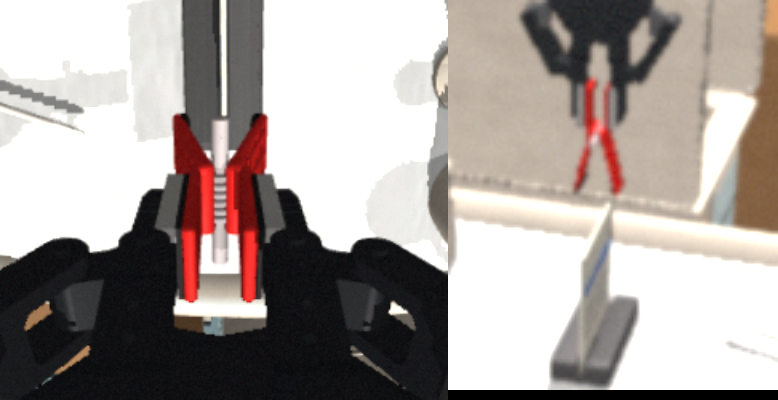

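Run:
```python
from h import *
n=np.load('w4.npz'); im=cv2.imread('pics/w4.png').astype(int)
g=lambda u,v,z: n['M'].T@(wray(n['t'],n['M'],n['mount'],n['fovy'],n['cx'],n['cy'],u,v,z)-n['t'])*1000
for v in range(100,200,12):
    row=im[v,290:350].sum(1); m=np.nonzero(row>row.min()+0.6*(row.max()-row.min()))[0]
    c=290+m; c=c[(c>308)&(c<330)]; 
    if len(c): print(v,c.min(),c.max(),g(c.mean(),v,.125).round(1))
print('tips',g(178/1.6+180,130+115/1.6,.165).round(1),g(264/1.6+180,130+115/1.6,.165).round(1))
print('axle',g(220/1.6+180,130+122/1.6,.219).round(1),g(221/1.6+180,130+258/1.6,.219).round(1))
print(env.get_state()["tcp_pos"])
```

```text
100 319 319 [79.3  2.1 98.8]
136 318 320 [51.2  2.2 98.8]
148 318 320 [41.8  2.2 98.8]
160 318 320 [32.3  2.2 98.8]
172 319 320 [22.6  2.6 98.8]
184 319 320 [12.8  2.6 98.8]
196 319 320 [ 2.9  2.6 98.7]
tips [ 10.1 -16.9  58.8] [10.1 19.7 58.7]
axle [24.3  0.9  4.8] [-25.8   1.3   4.7]
[ 0.5415681  -0.24833998  0.22553538]
```

The wrist crop shows the card edge as the vertical line at x≈223, parallel to the clip and between the jaws at 178 and 264, about 1 mm off centre. In the side crop the jaws are directly above the card. I'm shifting 1 mm and lowering 65 mm.

Request:
move_arm:
  targets:
    - [[0,1,10],[0,0,0],1]
    - [[0,1,28],[0,0,0],1]
    - [[0,1,48],[0,0,0],1]
    - [[0,1,65],[0,0,0],1]
    - [[0,1,65],[0,0,0],1]

```text
clock: 7.98
tcp_pos: [0.5413, -0.2484, 0.1583]
orientation: [-0.002, 0.69, 0.723, -0.0]
wrist_force: [-0.3, 1.1, -0.9]
finger_gap: 0.0191
grip_force: 41.1
```

Run:
```python
from h import *
s,t,r=st(); print(s["clock"],t,s["finger_gap"],s["grip_force"],s["wrist_force"])
p=look("wrist",["clip","jaw_tip_a","card_edge"],"w5.png")
q=look("side",["clip","jaw_tip_a","card_edge","card_stand"],"s5.png")
look("top",["card_stand"])
np.savez('w5.npz',t=t,M=r.as_matrix(),mount=p["mount"],fovy=p["fovy"],cx=p["cx"],cy=p["cy"])
a=cv2.resize(cv2.imread('pics/w5.png')[130:300,240:400],None,fx=2.3,fy=2.3)
b=cv2.resize(cv2.imread('pics/s5.png')[90:200,300:390],None,fx=4.5,fy=4.5,interpolation=cv2.INTER_CUBIC)
o=np.zeros((500,a.shape[1]+b.shape[1],3),np.uint8);o[:a.shape[0],:a.shape[1]]=a;o[:b.shape[0],a.shape[1]:]=b
print(o.shape,a.shape,env.get_state()["tcp_pos"]);cv2.imwrite('pics/c5.png',cv2.convertScaleAbs(o,alpha=1.6))
```

```text
7.975 [ 0.54127647 -0.24837787  0.1582789 ] 0.01909177627403525 41.148637533187866 [-0.28113125  1.12560487 -0.92524249]
wrist clip LM [ 0.5392 -0.2475  0.151 ] 0.78
wrist jaw_tip_a LM [ 0.5572 -0.248   0.0982] 0.71
wrist jaw_tip_a LM [ 0.5207 -0.2445  0.0985] 0.64
wrist card_edge LM [ 0.5411 -0.2467  0.1262] 0.72
side clip LM [0.6565 0.3057 0.0732] 0.74
side clip LM [ 0.5412 -0.2529  0.1539] 0.69
side jaw_tip_a LM [0.6545 0.3044 0.0018] 0.93
side jaw_tip_a LM [ 0.653   0.3074 -0.0046] 0.82
side jaw_tip_a LM [ 0.5561 -0.2467  0.099 ] 0.61
side card_edge LM [ 0.5408 -0.2514  0.126 ] 0.98
side card_stand LM [ 0.5447 -0.2466  0.0031] 0.92
top card_stand LM [ 0.5445 -0.2482  0.0039] 0.94
(500, 773, 3) (391, 368, 3) [ 0.54253553 -0.24943518  0.16059012]
```

View pics/c5.png

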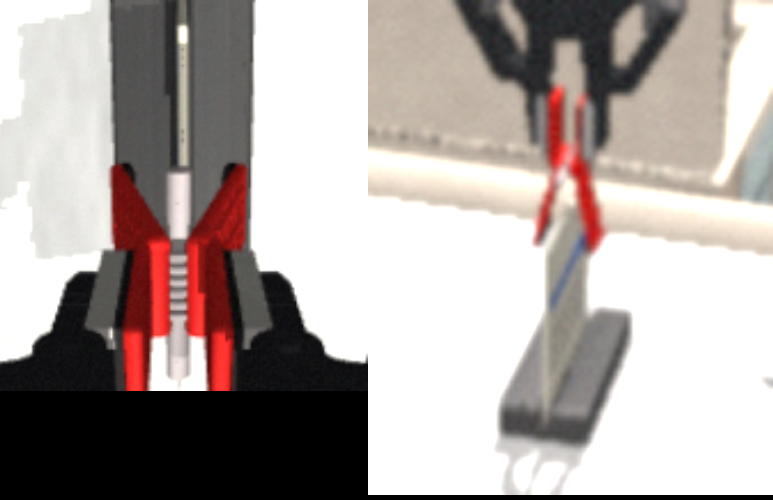

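The jaws straddle the card: wrist crop jaws at 112 and 246, card at 183, so about 1 mm off centre. The tips are at z≈0.098, and the edge at 0.125 is about halfway up. There is no contact force and the stand hasn't moved. I'm handing in.

```bash
python3 -c "
from h import *
print(env.hand_in())"
```

```text
the job is handed in; nothing more can be done
None
```

The small red clip is held squeezed fully open over the middle of the card's top edge, one jaw on each side and not touching it, with the edge about halfway up inside; the job is handed in at about 8.5 s on the robot's clock.

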